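# Third hand at the lamp bench: press a wall-lamp arm against the sprung fence

## Task

Pick up the brass wall-lamp arm, stand it flat on the bed of the screwing jig with its back plate square and flat against the sprung fence, ends of plate and fence level, and push it steadily into the fence with about 10 N (the fence gives way by about 14 mm) so that the fitter can drive the screws. Finish while still holding it there: do not let go, do not drive the fence to its hard stop, and leave the glue bottle, the screwdriver and the glass shade alone.

Things in the scene. Friction and masses are not known exactly. Their poses are not given: they have to be found in the camera images.
- lamp_arm: Loose brass wall-lamp arm, 0.36 to 0.59 kg, upright on the bench, x within 0.7 rad of world +x. Origin: underside, below mid-neck, near the centre of mass. x from cup to back plate, y along the plate, z up. Back plate x 30 to 40 mm, 110 wide (y), z 0 to 50. Neck (to grip) 28 wide in y, z 10 to 42, free from x -28 to 30. Candle cup centred at x -50, 44 across, 60 high.
- neck (a point): On the lamp arm: middle of the neck, where to grip it from above, jaws closing across y (28 mm): 30 mm straight above the lamp arm's origin. Axes as the lamp arm.
- back_face (a point): On the lamp arm: middle of the lower edge of the back plate's rear face (lamp arm x 40 mm, y 0, z 0), axes as the lamp arm.
- jig: Screwing jig, fixed to the bench; it is left and the lamp arm right of the robot, or the reverse. Origin: bench height, below the middle of the resting fence's front face. x: direction of push, within 0.35 rad of world +x; z up. Plywood bed x -130 to 110 mm, y -85 to 85, top at z 15. Dark steel rear block x 60 to 84, 130 wide, top at z 60.
- bed_top (a point): On the jig: on the bed's top, below the middle of the resting fence's front face (jig x 0, y 0, z 15 mm), axes as the jig.
- fence_face (a point): On the fence, moving with it: middle of its front face's lower edge, at bed-top height (15 mm over the bench). Axes as the jig: x points into the fence, the way to push. The fence is an aluminium plate 110 mm wide (y -55 to 55), 12 thick, from 1 to 51 mm above the bed, on two guide pins with springs.
- fence (a joint): How far the fence is pushed in along the jig's x, in m: 0 at rest, hard stop at 0.030. Its springs push back with 0.7 N per mm, from zero (10 N at 0.0143); friction about 0.2 N, lightly damped.
- glue_bottle: Bystander: white glue bottle 40 mm across, 100 mm high, upright; origin under its middle.
- screwdriver: Bystander: screwdriver lying on the bench, origin under its middle.
- glass_shade: Bystander: clear glass lamp shade, dome 100 mm across and 75 mm high; origin under its middle.
Not all that is in view belongs to the job. What is meant by the lamp_arm is not pink, purple or red, and is the larger of those in its own colour.

How it is judged:
At the end, for the whole second after the job is handed in: Held by the fingers (over 2 N), the lamp arm stands on the bed (-4 to +5 mm, tilt under 0.07 rad), back face on the fence within 4 mm, centred within 8 mm, square within 0.07 rad, pushing with 7 to 14 N, fence in by 9.5 to 20.5 mm, at rest, through the last second (x of back_face in the frame of fence_face between -0.004 and 0.004 m and y of back_face in the frame of fence_face between -0.008 and 0.008 m and z of back_face in the frame of bed_top between -0.004 and 0.005 m and angle between the x axis of lamp_arm and the x axis of jig, either way round below 0.07 rad and angle between lamp_arm's own z axis and vertical below 0.07 rad and contact force between lamp_arm and fence between 7 and 14 N and value of joint fence between 0.0095 and 0.0205 m and velocity of joint fence between -0.003 and 0.003 m/s and linear speed of lamp_arm below 0.01 m/s and contact force between the fingers and lamp_arm above 2 N); the arm keeps its last pose, push and grip.
It fails at once if the fence is driven to its hard stop (in by more than 28 mm) (value of joint fence above 0.028 m).
It fails at once if the glue bottle is moved by more than 20 mm (distance of glue_bottle from where it was at the start of the episode above 0.02 m).
It fails at once if the screwdriver is moved by more than 20 mm (distance of screwdriver from where it was at the start of the episode above 0.02 m).
It fails at once if the glass shade is moved by more than 20 mm (distance of glass_shade from where it was at the start of the episode above 0.02 m).
It also fails if it takes over 43 s, if anything falls off the work surface, if the arm or the gripper's body presses on something with over 40 N, if the wrist force passes 120 N, or if a joint passes its speed limit or range.

## Robot

A 7-joint arm with a two-finger parallel gripper is mounted at the origin on the work surface. World frame = base frame: x ahead of the robot, y to its left, z up, the work surface at z = 0. Lengths are in m, angles in rad, forces in N, time in s.
With the tool pointing down it reaches from about 0.4 to 0.85 m from the base axis. Payload 4.5 kg.
Tool frame: the origin (TCP) lies midway between the tips of the shut fingers; the grasp point (between the pads) lies behind it (r.grip_depth is the z of the grasp point in the tool frame, in m); z points along the fingers, y is the line along which they close (so a half turn about z gives the same grasp; the last joint's range is limited). The gripper opens to 88 mm and grips with 3 to 60 N. Pads are 18 mm wide; open, the fingers measure 123 mm over their backs; the gripper's body (75 mm by 187 mm) begins 45 mm behind the grasp point.
Start: joints at [-1.085, 0.689, -0.195, 1.565, 0.157, 0.902, -0.215], TCP at [0.273, 0.562, 0.239] pointing down, gripper open.
Joint ranges: [-3.01, 3.01], [-0.46, 2.08], [-1.47, 1.51], [0.13, 2.56], [-1, 4.14], [0.04, 2.09], [-2.66, 2.66]. Speed limits (rad/s): [2.57, 2.57, 3.14, 3.14, 3.14, 3.14, 3.14].

## Interface

Orientations are given as a rotation vector (axis times angle).
In Python, from station import sensors, cams, finish_job, nets, r gives the robot as it stands. The module is installed in compiled form; this text tells all that it offers.
- The arm moves only by the tool step_arm, never from a script. Its argument "targets" is one flat list of numbers, 7 for each row, row after row: the finger opening in mm, from 0 to 88.1, then the shift along the tool's x, y, z in mm, then the turn, a rotation vector about the tool's x, y, z in degrees. A call has 1 to 5 rows; each row shifts and turns the commanded pose from where the row before left it, along the tool's axes as they then stand; what a row does not reach is not made up. A row lasts 1/8 s, in which the tool goes at most 62.5 mm and 10.7 degrees, less where a joint would pass 70% of its speed; a pose out of reach is approached as far as the arm can. A call with a gripper value outside its range is refused whole. The fingers move at their own pace and stop on an object; the grip force is fixed at half the most. Time passes only in rows, so rows that do not move let the fingers close. It gives the time, the measured TCP pose, the force, the opening and the grip force at its end, in the units of the state.
- sensors.get_obs(): the state, without advancing time (a new reading comes with each control period).
- cams.read_camera(name): name is "side" or "top" or "wrist"; returns (picture, depth): 480x640x3 uint8, red, green, blue; 480x640 float32, m along the optical axis (not along the pixel's ray), 0 where there is no reading.
- cams.camera_info(name): a dict with "vertical_fov" (degrees; the focal length in pixels is half the picture's height over the tangent of half this angle, whatever the lens; pixels are square), "cx", "cy" (the principal point, pixels), "R" (3x3) and "t" (3): a world point X has camera coordinates R X + t. Camera axes: x right, y down, z forward; pixel columns grow to the right and rows downward; lengths in m; the calibration is good to about 2 mm. A picture is of the moment at which its call begins: read the wrist's pose just before it. camera_info takes no time and is no camera call; for the wrist camera it gives the pose at the moment of the call.
- finish_job(): hands the job in; it is judged then, once.
Trained networks look in the newest picture that a camera, given by its name, has taken for a name from the list of things; names that differ only in an ending like _2 or _b are one class to them, and where a whole thing is asked for, a point or a joint stands for the part that bears it (a point fixed in the world has none). Each returns a list of dicts, best first, with "conf" (0 to 1); they miss things now and then, are a little off and sometimes report something else, mostly with a low value. They report only what shows in the picture. A call takes as long as a camera call. They do not tell look-alikes from the thing itself.
- nets.masks_of(camera, thing): "region" (480x640 bool, what is visible of it).
- nets.spot_point(camera, thing): "xyz" ([x, y, z] in m, in world coordinates, good to about 4 mm: a listed point, or the origin of a listed thing).
The state is a dict: "time": time; "qpos": joint angles; "joint_velocities": joint speeds; "joint_torque": joint torques, N m; "tcp_pos": TCP position; "tcp_rot": TCP orientation; "contact_force": force on the tool from outside, world axes, zero at the start; "torque": the same for the moment, N m; "grip_width": opening from 0.0 (shut) to 1.0 (fully open); "finger_force": force on a finger pad.
Only numpy, scipy, OpenCV 4.12 (cv2) and the standard library are available. Lean on these libraries where they do the work, as an engineer would, in place of code of your own. Each camera call takes 0.05 s, during which the arm holds its last target. There are 200 camera calls.

## Working session

There is one attempt and no reset: what is moved stays moved. The work goes in short steps, Python scripts to look and compute and a tool call to move; the robot and the scene stay as the last step left them, time stands still between calls to the robot, and variables do not carry over. Pictures are saved under pics/ and viewed, at most 10 in all, crops included, and the job is handed in when it is done.

Besides the shell and the picture viewer there is one more tool, called by a JSON object that holds its "method" and its "body". step_arm: Moves the arm, as the interface text tells. Its arguments: {"type":"object","properties":{"targets":{"type":"array","items":{"type":"number"}}},"required":["targets"]}

```bash
mkdir -p pics
python3 - <<'E'
from station import sensors,cams,nets,r
import cv2,numpy as np
o=sensors.get_obs();print({k:np.round(v,3) for k,v in o.items()},r.grip_depth)
ims=[]
for c in("top","side"):
    p,d=cams.read_camera(c);ims.append(p)
    for t in("lamp_arm","neck","back_face","jig","bed_top","fence_face","glue_bottle","screwdriver","glass_shade"):
        print(c,t,[(round(x["conf"],2),np.round(x["xyz"],3).tolist()) for x in nets.spot_point(c,t)[:4]])
    cv2.imwrite(f"pics/{c}.png",p[:,:,::-1])
E
```

```text
{'time': np.float64(0.0), 'qpos': array([-1.085,  0.69 , -0.195,  1.566,  0.157,  0.902, -0.215]), 'joint_velocities': array([-0.   , -0.001, -0.001, -0.   , -0.001,  0.002,  0.   ]), 'joint_torque': array([ 0.0000e+00, -5.2755e+01, -1.2670e+00, -1.5342e+01, -5.3000e-02,
        6.0000e-03,  0.0000e+00]), 'tcp_pos': array([0.273, 0.562, 0.238]), 'tcp_rot': array([-7.030e-01, -3.062e+00,  3.000e-03]), 'contact_force': array([-0.196, -0.076,  0.464]), 'torque': array([ 0.003, -0.02 , -0.029]), 'finger_force': np.float64(0.0), 'grip_width': np.float64(1.003)} -0.0187
top lamp_arm [(0.95, [0.541, 0.31, -0.003]), (0.94, [0.57, 0.153, -0.003]), (0.88, [0.396, 0.111, -0.001]), (0.78, [0.55, 0.037, -0.0])]
top neck [(0.86, [0.392, 0.114, 0.032]), (0.82, [0.545, 0.309, 0.025]), (0.79, [0.708, 0.148, 0.023]), (0.68, [0.573, 0.153, 0.03])]
top back_face [(0.95, [0.572, 0.287, 0.004]), (0.68, [0.74, 0.155, 0.002]), (0.66, [0.617, 0.152, 0.0]), (0.66, [0.394, 0.154, -0.0])]
top jig [(0.95, [0.55, -0.218, 0.001])]
top bed_top [(0.92, [0.553, -0.215, 0.012])]
top fence_face [(0.89, [0.554, -0.218, 
[... 246 characters left out ...]
0.036, -0.001]), (0.84, [0.569, 0.156, -0.004]), (0.73, [0.541, 0.311, -0.001])]
side neck [(0.93, [0.543, 0.033, 0.019]), (0.91, [0.709, 0.148, 0.024]), (0.86, [0.571, 0.156, 0.03]), (0.65, [0.569, 0.157, -0.001])]
side back_face [(0.89, [0.612, 0.15, -0.0]), (0.83, [0.742, 0.153, 0.003]), (0.65, [0.398, 0.155, 0.002]), (0.63, [0.573, 0.288, 0.001])]
side jig [(0.95, [0.551, -0.215, 0.002])]
side bed_top [(0.79, [0.551, -0.22, 0.014]), (0.38, [0.548, -0.217, 0.013]), (0.22, [0.55, -0.215, 0.001])]
side fence_face [(0.55, [0.55, -0.217, 0.012])]
side glue_bottle [(0.9, [0.752, -0.017, 0.001])]
side screwdriver [(0.51, [0.548, 0.525, 0.002])]
side glass_shade [(0.86, [0.568, -0.479, -0.001])]
```

View pics/top.png

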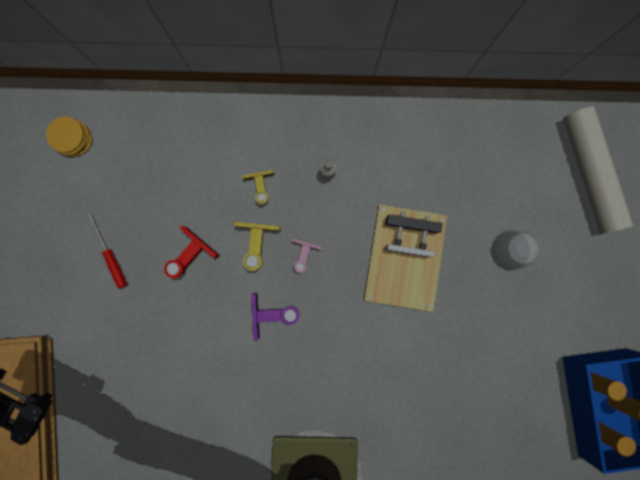

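View pics/side.png

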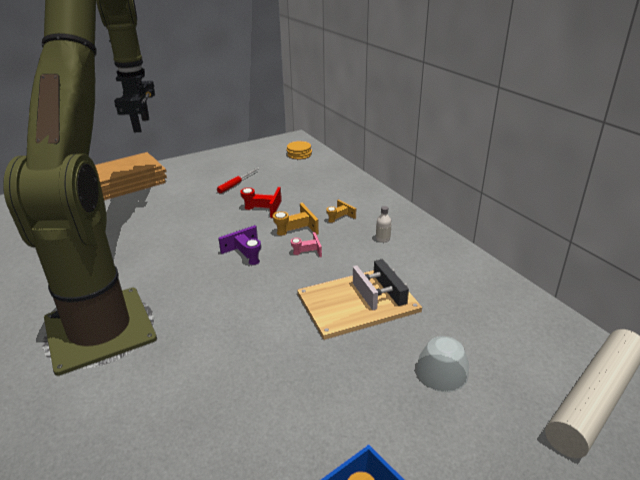

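The top view shows the target, the larger brass arm, at about (257,245), with its cup at (252,262) and its plate at (257,226). The small brass one at (260,187) is a decoy, as are the red, purple and pink ones. The jig is at (408,255), with its fence at (410,250) and its block at (414,224). The side view agrees. Next I'll measure yaw.

```bash
cat > h.py <<'E'
from station import sensors,cams,nets,r
import cv2,numpy as np
from scipy.spatial.transform import Rotation as Ro
def cloud(c):
    i=cams.camera_info(c); p,d=cams.read_camera(c)
    f=240/np.tan(np.radians(i["vertical_fov"])/2)
    v,u=np.mgrid[:480,:640]
    X=np.stack([(u-i["cx"])/f*d,(v-i["cy"])/f*d,d],-1)
    W=(X-np.array(i["t"]))@np.array(i["R"]); W[d==0]=np.nan
    return p,W
def rect(P):
    (c,s,a)=cv2.minAreaRect(P[:,:2].astype(np.float32)*1000)
    b=cv2.boxPoints((c,s,a)); e=[b[1]-b[0],b[2]-b[1]]; e=max(e,key=np.linalg.norm)
    if e[1]<0:e=-e
    return np.round(c,1),np.round(s,1),round(float(np.arctan2(-e[0],e[1])),4)  # yaw of x given long axis=y
def pick(W,lo,hi):
    m=np.all((W>lo)&(W<hi),-1); return W[m]
E
python3 - <<'E'
from h import *
p,W=cloud("top")
for n,lo,hi in [("plate",(.59,.08,.044),(.63,.23,.056)),("cup",(.48,.1,.055),(.57,.2,.065)),("fence",(.5,-.3,.061),(.585,-.12,.072)),("block",(.595,-.3,.054),(.66,-.12,.066)),("bed",(.38,-.34,.01),(.7,-.1,.02))]:
    P=pick(W,lo,hi);print(n,len(P),P.mean(0).round(4) if len(P) else 0,rect(P) if len(P)>4 else 0)
i=cams.camera_info("wrist");print(i["R"],i["t"],i["vertical_fov"])
print(Ro.from_rotvec(sensors.get_obs()["tcp_rot"]).as_matrix().round(3))
E
```

```text
plate 215 [0.6094 0.1506 0.0497] (array([603.5, 151.4]), array([109.8,  24.4]), -0.0725)
cup 198 [0.5255 0.1571 0.0592] (array([525.9, 156.6]), array([40.1, 42.9]), 0.0217)
fence 244 [ 0.5587 -0.2152  0.066 ] (array([ 558.6, -215.6]), array([110. ,  12.2]), -0.143)
block 558 [ 0.6237 -0.2246  0.0602] (array([ 624.1, -224.5]), array([129.6,  24.5]), -0.1317)
bed 5424 [ 0.5289 -0.2096  0.0153] (array([ 543.1, -214. ]), array([171.3, 240.2]), 1.4296)
[[ 4.38252348e-01  8.98851950e-01 -2.26403592e-04]
 [ 8.56810026e-01 -4.17677850e-01  3.02360371e-01]
 [ 2.71682645e-01 -1.32704127e-01 -9.53193661e-01]] [-0.6263705  -0.03996242  0.3913673 ] 70.10750317878144
[[-0.9    0.437  0.   ]
 [ 0.437  0.9    0.   ]
 [-0.     0.    -1.   ]]
```

{"method": "step_arm", "body": {"targets": [70,-45,-23.7,0,0,0,0,70,-45,-23.7,0,0,0,0,70,-45,-23.7,0,0,0,0,70,-45,-23.7,0,0,0,0,70,-45,-23.7,0,0,0,0]}}

```text
time: 1.68
tcp_pos: [0.4245, 0.3562, 0.2389]
tcp_rot: [0.703, 3.061, 0.001]
contact_force: [-0.0, -0.4, 0.2]
grip_width: 0.797
finger_force: 0.0
```

{"method": "step_arm", "body": {"targets": [70,-45,-23.7,0,0,0,0,70,-45,-23.7,0,0,0,0,70,-45,-23.7,0,0,0,0,70,-45,-23.7,0,0,0,0,70,-45,-23.7,0,0,0,0]}}

```text
time: 2.3
tcp_pos: [0.5752, 0.1513, 0.2389]
tcp_rot: [0.703, 3.061, 0.001]
contact_force: [-0.1, -0.1, -0.5]
grip_width: 0.797
finger_force: 0.0
```

{"method": "step_arm", "body": {"targets": [70,0,0,0,0,0,-7.2,70,0,0,0,0,0,-7.2,70,0,0,0,0,0,-7.2,70,0,0,0,0,0,0,70,0,0,0,0,0,0]}}

```text
time: 2.92
tcp_pos: [0.5743, 0.1526, 0.2387]
tcp_rot: [0.121, 3.139, 0.0]
contact_force: [-0.9, 0.3, 0.0]
grip_width: 0.792
finger_force: 0.0
```

Run:
```python
from h import *
o=sensors.get_obs();R=Ro.from_rotvec(o["tcp_rot"]).as_matrix();print(o["time"],o["tcp_pos"].round(4),R.round(3).tolist(),o["qpos"].round(2))
p,W=cloud("wrist");cv2.imwrite("pics/w1.png",p[:,:,::-1])
for n,lo,hi in [("plate",(.595,.08,.044),(.63,.23,.056)),("cup",(.48,.1,.054),(.57,.2,.066)),("neck",(.555,.12,.035),(.597,.19,.044))]:
    P=pick(W,lo,hi);print(n,len(P),P.mean(0).round(4) if len(P) else 0,rect(P) if len(P)>4 else 0)
for t in("lamp_arm","neck","back_face"):print(t,[(round(x["conf"],2),np.round(x["xyz"],3).tolist()) for x in nets.spot_point("wrist",t)[:3]])
```

```text
2.925 [0.5743 0.1526 0.2387] [[-0.997, 0.077, 0.0], [0.077, 0.997, 0.0], [-0.0, 0.0, -1.0]] [-0.13  0.66 -0.36  1.66  0.29  0.88  0.89]
plate 1132 [0.6067 0.1524 0.0495] (array([605.6, 152.5]), array([109.8,  14.2]), -0.0811)
cup 1348 [0.5228 0.1589 0.0588] (array([522.9, 158.8]), array([42.9, 43.1]), 0.9273)
neck 1074 [0.5758 0.1548 0.0421] (array([575.7, 154.6]), array([27.2, 43. ]), 1.5044)
lamp_arm [(0.85, [0.391, 0.113, 0.001]), (0.73, [0.538, 0.313, 0.001]), (0.66, [0.575, 0.155, -0.004])]
neck [(0.94, [0.713, 0.146, 0.022]), (0.84, [0.394, 0.114, 0.03]), (0.81, [0.539, 0.309, 0.035])]
back_face [(0.84, [0.571, 0.028, 0.001]), (0.79, [0.389, 0.153, -0.0]), (0.73, [0.612, 0.153, -0.002])]
```

View pics/w1.png

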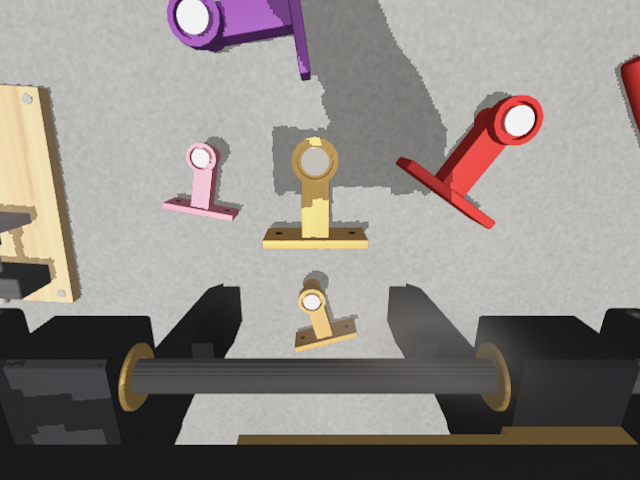

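The wrist view shows the large brass arm centred between the fingers at (315,200), with its neck in line with the tool. I'll go down with a 2 mm correction.

{"method": "step_arm", "body": {"targets": [70,2,2,55,0,0,0,70,0,0,55,0,0,0,70,0,0,55,0,0,0,70,0,0,40,0,0,0,70,0,0,22,0,0,0]}}

```text
time: 3.75
tcp_pos: [0.5713, 0.1546, 0.0094]
tcp_rot: [-0.118, -3.137, 0.002]
contact_force: [-0.1, 0.1, 0.5]
grip_width: 0.799
finger_force: 0.0
```

{"method": "step_arm", "body": {"targets": [70,0,0,0,0,0,0,20,0,0,0,0,0,0,20,0,0,0,0,0,0,20,0,0,0,0,0,0,20,0,0,0,0,0,0]}}

```text
time: 4.38
tcp_pos: [0.5727, 0.1548, 0.0122]
tcp_rot: [0.118, 3.139, 0.001]
contact_force: [-0.2, 0.4, -0.7]
grip_width: 0.363
finger_force: 0.0
```

{"method": "step_arm", "body": {"targets": [20,0,0,0,0,0,0,20,0,0,0,0,0,0,20,0,0,-20,0,0,0,20,0,0,-40,0,0,0,20,0,0,-40,0,0,0]}}

```text
time: 5.0
tcp_pos: [0.5716, 0.1551, 0.1129]
tcp_rot: [-0.116, -3.138, -0.001]
contact_force: [-0.3, -0.2, -5.8]
grip_width: 0.315
finger_force: 30.0
```

{"method": "step_arm", "body": {"targets": [20,6,-40,0,0,0,0,20,7,-50,0,0,0,0,20,7,-50,0,0,0,0,20,7,-50,0,0,0,0,20,7,-50,0,0,0,0]}}

```text
time: 5.62
tcp_pos: [0.5201, -0.0831, 0.1122]
tcp_rot: [0.116, 3.139, 0.001]
contact_force: [0.5, 0.0, -6.0]
grip_width: 0.312
finger_force: 30.0
```

{"method": "step_arm", "body": {"targets": [20,7,-50,0,0,0,0,20,6,-46,0,0,0,0,20,4,-30,0,0,0,3.5,20,0,0,0,0,0,0,20,0,0,0,0,0,0]}}

```text
time: 6.25
tcp_pos: [0.4946, -0.2051, 0.112]
tcp_rot: [0.211, 3.134, 0.002]
contact_force: [1.0, 0.2, -5.3]
grip_width: 0.316
finger_force: 30.0
```

Run:
```python
from h import *
o=sensors.get_obs();R=Ro.from_rotvec(o["tcp_rot"]).as_matrix();t=o["tcp_pos"];print(o["time"],t.round(4),R.round(3).tolist(),o["grip_width"],o["finger_force"],o["contact_force"])
for c in("wrist","top"):
    p,W=cloud(c);cv2.imwrite(f"pics/{c}2.png",p[:,:,::-1])
    b=t[2]-.012
    L=(W-np.array([t[0],t[1],b]))@np.array([[-R[0,0],R[0,1],0],[-R[1,0],R[1,1],0],[0,0,1.]])  # lamp-ish frame
    for n,lo,hi in [("plate",(.029,-.08,.042),(.06,.08,.058)),("cup",(-.09,-.04,.05),(-.02,.04,.07)),("neck",(-.02,-.03,.03),(.025,.03,.047))]:
        P=pick(L,lo,hi);print(c,n,len(P),P.mean(0).round(4) if len(P) else 0,rect(P) if len(P)>4 else 0)
    for n,lo,hi in [("fence",(.54,-.3,.061),(.585,-.12,.072)),("block",(.595,-.3,.054),(.66,-.12,.066))]:
        P=pick(W,lo,hi);print(c,n,len(P),rect(P) if len(P)>4 else 0)
    for q in("back_face","fence_face"):print(q,[(round(x["conf"],2),np.round(x["xyz"],3).tolist()) for x in nets.spot_point(c,q)[:5]])
```

```text
6.25 [ 0.4946 -0.2051  0.112 ] [[-0.991, 0.134, 0.001], [0.134, 0.991, 0.001], [-0.001, 0.001, -1.0]] 0.3162172034635427 29.99890497419983 [ 0.97923518  0.24453378 -5.33585436]
wrist plate 4064 [0.0324 0.0016 0.0481] (array([34.2,  1.6]), array([54.9, 10.4]), -0.0057)
wrist cup 13408 [-0.0498  0.0016  0.0582] (array([-49.6,   1.6]), array([43.4, 43.4]), 0.1948)
wrist neck 6401 [-0.007   0.0014  0.0411] (array([-5.2, -2.6]), array([48.5, 46.4]), -0.6009)
wrist fence 0 0
wrist block 0 0
back_face [(0.56, [0.571, 0.027, 0.001])]
fence_face []
top plate 97 [0.0386 0.0251 0.0495] (array([37. , 23.5]), array([11.8, 65.5]), 0.0013)
top cup 263 [-0.0488  0.0021  0.0581] (array([-49.4,   2.2]), array([43.3, 38.3]), -0.4916)
top neck 0 0 0
top fence 241 (array([ 558.7, -215.7]), array([110.8,  12.2]), -0.1421)
top block 555 (array([ 624. , -224.9]), array([130.1,  24.3]), -0.1397)
back_face [(0.77, [0.569, 0.029, -0.001]), (0.73, [0.575, 0.284, 0.0]), (0.69, [0.739, 0.155, 0.002]), (0.56, [0.394, 0.153, 0.002])]
fence_face [(0.59, [0.552, -0.218, 0.014])]
```

View pics/wrist2.png

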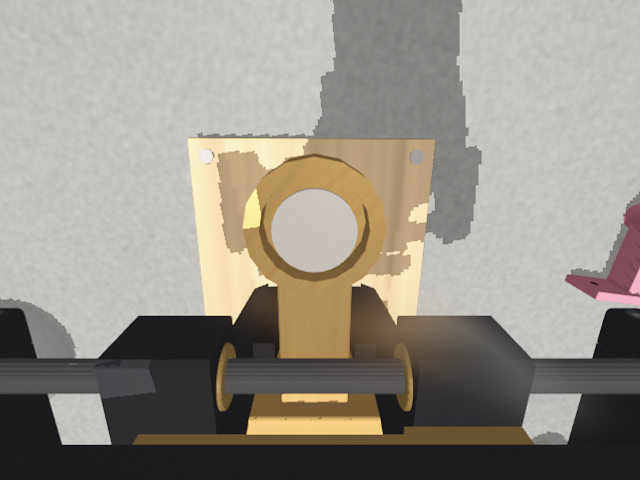

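The lamp arm is held square, with its cup at (315,230), its neck between the jaws, and the jig bed below. I'll lower it to just above the bed, shifted 3 mm in y.

{"method": "step_arm", "body": {"targets": [20,0,-2.8,30,0,0,0.3,20,0,0,30,0,0,0,20,0,0,18,0,0,0,20,0,0,2,0,0,0,20,0,0,0,0,0,0]}}

```text
time: 7.18
tcp_pos: [0.4943, -0.2089, 0.0321]
tcp_rot: [0.221, 3.133, 0.0]
contact_force: [-0.4, 0.6, -5.3]
grip_width: 0.319
finger_force: 30.0
```

{"method": "step_arm", "body": {"targets": [20,0,0,0,0,0,0,20,0,0,1,0,0,0,20,0,0,1,0,0,0,20,0,0,0,0,0,0,20,0,0,0,0,0,0]}}

```text
time: 7.8
tcp_pos: [0.4938, -0.2091, 0.0297]
tcp_rot: [0.222, 3.134, 0.0]
contact_force: [0.0, -0.5, -5.1]
grip_width: 0.318
finger_force: 30.0
```

{"method": "step_arm", "body": {"targets": [20,0,0,1,0,0,0,20,0,0,0,0,0,0,20,0,0,0,0,0,0]}}

```text
time: 8.18
tcp_pos: [0.4938, -0.2091, 0.0287]
tcp_rot: [-0.221, -3.134, -0.0]
contact_force: [0.1, 0.6, -5.6]
grip_width: 0.313
finger_force: 30.0
```

{"method": "step_arm", "body": {"targets": [20,0,0,1,0,0,0,20,0,0,0,0,0,0,20,0,0,0,0,0,0]}}

```text
time: 8.55
tcp_pos: [0.4938, -0.2091, 0.0277]
tcp_rot: [-0.221, -3.134, -0.0]
contact_force: [0.8, 0.6, -5.7]
grip_width: 0.314
finger_force: 30.0
```

Run:
```python
from h import *
o=sensors.get_obs();R=Ro.from_rotvec(o["tcp_rot"]).as_matrix();t=o["tcp_pos"];print(o["time"],t.round(4),R.round(3).tolist(),o["contact_force"])
J=np.array([.5528,-.2146,0]);a=-.139;A=np.array([[np.cos(a),-np.sin(a),0],[np.sin(a),np.cos(a),0],[0,0,1]])
print("tcp in jig",((t-J)@A).round(4))
for c in("wrist","top","side"):
    p,W=cloud(c);cv2.imwrite(f"pics/{c}3.png",p[:,:,::-1]); L=(W-J)@A
    for n,lo,hi in [("plate",(-.045,-.08,.060),(-.008,.08,.072)),("cup",(-.15,-.04,.068),(-.07,.04,.082)),("fence",(-.005,-.08,.06),(.02,.08,.072))]:
        P=pick(L,lo,hi);print(c,n,len(P),P.mean(0).round(4) if len(P) else 0,rect(P) if len(P)>4 else 0)
```

```text
8.55 [ 0.4938 -0.2091  0.0277] [[-0.99, 0.141, -0.0], [0.141, 0.99, 0.0], [0.0, 0.0, -1.0]] [ 0.81349879  0.64936938 -5.69222571]
tcp in jig [-0.0592 -0.0027  0.0277]
wrist plate 3533 [-0.0265 -0.0013  0.0646] (array([-25. ,  -1.2]), array([54.6, 10.9]), -0.0071)
wrist cup 13405 [-0.1081 -0.0012  0.0742] (array([-100.4,   -1.5]), array([60.8, 56. ]), -1.5707)
wrist fence 0 0 0
top plate 78 [-0.0203  0.0242  0.0659] (array([-21.5,  21.4]), array([61.8, 11.9]), -0.0344)
top cup 213 [-0.1081 -0.0012  0.0742] (array([-108.4,   -0.5]), array([43.1, 38.3]), -0.4162)
top fence 248 [0.0059 0.0003 0.0661] (array([ 5.8, -0.3]), array([109.6,  12.3]), -0.0042)
side plate 5 [-0.025  -0.0586  0.0624] (array([-25.2, -58.2]), array([1.8, 9.5]), 1.5271)
side cup 199 [-0.1096 -0.0068  0.0724] (array([-105.2,  -11.5]), array([45.5, 61.4]), 0.5203)
side fence 58 [ 0.004  -0.0258  0.0639] (array([ 7. , -4.5]), array([111.1,  13.1]), -0.0842)
```

{"method": "step_arm", "body": {"targets": [20,0,1.2,0.7,0,0,0,20,0,0,0,0,0,0,20,0,0,0,0,0,0]}}

```text
time: 9.07
tcp_pos: [0.494, -0.2082, 0.0271]
tcp_rot: [0.222, 3.134, -0.0]
contact_force: [0.3, -0.6, -3.2]
grip_width: 0.313
finger_force: 30.0
```

{"method": "step_arm", "body": {"targets": [20,0,0,0.7,0,0,0,20,0,0,0,0,0,0,20,0,0,0,0,0,0]}}

```text
time: 9.45
tcp_pos: [0.494, -0.2082, 0.0271]
tcp_rot: [0.222, 3.133, -0.001]
contact_force: [-1.6, 0.2, 5.8]
grip_width: 0.314
finger_force: 30.0
```

{"method": "step_arm", "body": {"targets": [20,0,0,-0.6,0,0,0,20,-5,0,0,0,0,0,20,-5,0,0,0,0,0,20,-5,0,0,0,0,0,20,0,0,0,0,0,0]}}

```text
time: 10.07
tcp_pos: [0.5071, -0.2099, 0.0271]
tcp_rot: [-0.221, -3.13, 0.0]
contact_force: [-5.4, 0.8, 6.8]
grip_width: 0.31
finger_force: 30.0
```

{"method": "step_arm", "body": {"targets": [20,-3,0,0,0,0,0,20,-3,0,0,0,0,0,20,-3,0,0,0,0,0,20,-3,0,0,0,0,0,20,0,0,0,0,0,0]}}

```text
time: 10.7
tcp_pos: [0.5145, -0.211, 0.027]
tcp_rot: [-0.221, -3.122, 0.001]
contact_force: [-12.9, 2.3, 14.2]
grip_width: 0.313
finger_force: 30.0
```

{"method": "step_arm", "body": {"targets": [20,0,0,0,0,0,0,20,0,0,0,0,0,0,20,0,0,0,0,0,0]}}

```text
time: 11.08
tcp_pos: [0.5145, -0.211, 0.027]
tcp_rot: [-0.221, -3.122, 0.001]
contact_force: [-12.0, 2.0, 13.7]
grip_width: 0.317
finger_force: 30.0
```

```bash
cat > m.py <<'E'
from h import *
import sys
J=np.array([.5528,-.2146,0]);a=-.14;A=np.array([[np.cos(a),-np.sin(a),0],[np.sin(a),np.cos(a),0],[0,0,1]])
o=sensors.get_obs();t=o["tcp_pos"];R=Ro.from_rotvec(o["tcp_rot"]).as_matrix()
print(o["time"],"tcp in jig",((t-J)@A).round(4),"F jig",(o["contact_force"]@A).round(2),"yaw",np.arctan2(-R[0,1],R[1,1]).round(4))
for c in("top","side"):
    p,W=cloud(c); L=(W-J)@A
    cv2.imwrite(f"pics/{c}{sys.argv[1]}.png",cv2.resize(p[180:330,340:480] if c=="top" else p[230:350,280:440],None,fx=4,fy=4)[:,:,::-1])
    for n,lo,hi in [("fence+plate",(-.015,-.08,.06),(.04,.08,.072)),("cup",(-.13,-.04,.068),(-.04,.04,.082)),("block",(.05,-.08,.055),(.09,.08,.065))]:
        P=pick(L,lo,hi);print(c,n,len(P),P.mean(0).round(4) if len(P) else 0,rect(P) if len(P)>4 else 0)
E
python3 m.py 4
```

```text
11.075 tcp in jig [-0.0384 -0.0018  0.027 ] F jig [-12.15   0.31  13.73] yaw -0.1413
top fence+plate 183 [0.0075 0.0271 0.066 ] (array([ 5.5, 25.3]), array([58.7, 22.4]), -0.0017)
top cup 220 [-0.086  -0.0004  0.074 ] (array([-85.9,   0.2]), array([42.4, 41.2]), -0.6387)
top block 556 [0.0717 0.0002 0.0602] (array([69. , -0.2]), array([ 30.2, 130.4]), 0.0022)
side fence+plate 9 [-0.0009 -0.0589  0.0615] (array([ -0.9, -59.2]), array([ 4.6, 16.3]), 1.5542)
side cup 197 [-0.0879 -0.005   0.0717] (array([-75.7,  -2.9]), array([48. , 68.9]), 1.5426)
side block 373 [ 0.0677 -0.0076  0.0585] (array([68.2, -3.3]), array([133.1,  27.1]), -0.0037)
```

View pics/top4.png

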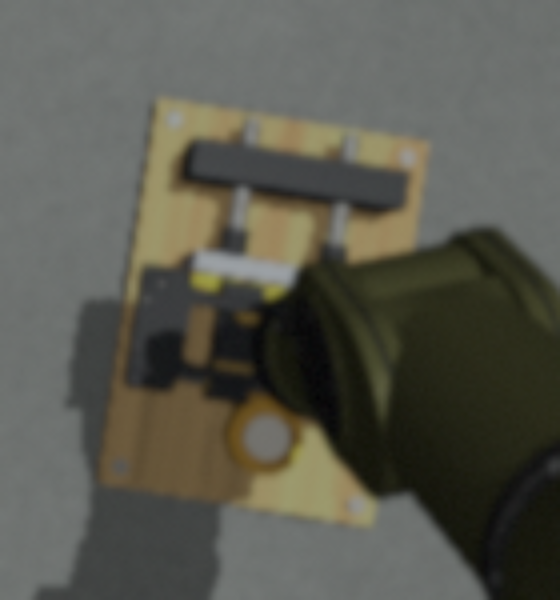

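View pics/side4.png

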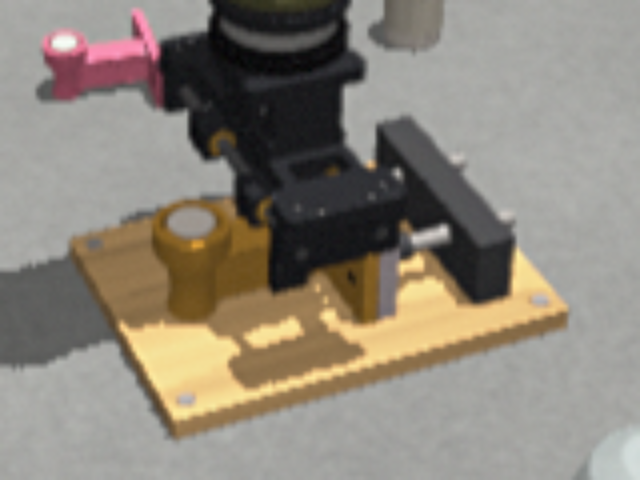

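The plate is now at the fence and square to it, but the arm presses down too hard (14 N). I'll ease up, then continue.

{"method": "step_arm", "body": {"targets": [20,0,0,-1,0,0,0,20,0,0,0,0,0,0,20,0,0,0,0,0,0]}}

```text
time: 11.55
tcp_pos: [0.5164, -0.2112, 0.0271]
tcp_rot: [-0.221, -3.125, -0.0]
contact_force: [-6.4, 1.2, 1.5]
grip_width: 0.311
finger_force: 30.0
```

{"method": "step_arm", "body": {"targets": [20,-2,0,-0.4,0,0,0,20,-2,0,0,0,0,0,20,0,0,0,0,0,0,20,0,0,0,0,0,0]}}

```text
time: 12.05
tcp_pos: [0.5185, -0.2116, 0.0271]
tcp_rot: [-0.221, -3.121, -0.0]
contact_force: [-10.1, 1.5, 1.9]
grip_width: 0.313
finger_force: 30.0
```

{"method": "step_arm", "body": {"targets": [20,-2,0,-0.3,0,0,0,20,-2,0,0,0,0,0,20,-2,0,0,0,0,0,20,0,0,0,0,0,0,20,0,0,0,0,0,0]}}

```text
time: 12.68
tcp_pos: [0.5222, -0.2121, 0.0271]
tcp_rot: [-0.221, -3.117, -0.001]
contact_force: [-13.0, 1.9, 4.0]
grip_width: 0.317
finger_force: 30.0
```

```bash
python3 m.py 5
python3 - <<'E'
from h import *
o=sensors.get_obs();print(o["torque"],Ro.from_rotvec(o["tcp_rot"]).as_matrix().round(4).tolist())
E
```

```text
12.675 tcp in jig [-0.0307 -0.0018  0.0271] F jig [-13.16   0.06   4.04] yaw -0.1414
top fence+plate 171 [0.0158 0.0282 0.0659] (array([13.5, 25.8]), array([21.6, 58.4]), 0.0037)
top cup 226 [-0.0775 -0.0005  0.0738] (array([-77. ,  -0.1]), array([41.8, 42.2]), 0.1292)
top block 550 [0.0716 0.0002 0.0602] (array([71.9, -0.5]), array([131.3,  24.4]), -0.0044)
side fence+plate 11 [ 0.0078 -0.0582  0.0614] (array([  9. , -58.1]), array([ 3. , 19.6]), 1.4993)
side cup 189 [-0.0805 -0.0061  0.0721] (array([-70.,  -5.]), array([45.8, 64.2]), 1.4409)
side block 373 [ 0.0676 -0.007   0.0584] (array([68.2, -3.7]), array([ 26.3, 133.6]), 0.0021)
[0.50644237 2.49314834 0.02089487] [[-0.9899, 0.1411, -0.0168], [0.141, 0.99, 0.0015], [0.0168, -0.0009, -0.9999]]
```

{"method": "step_arm", "body": {"targets": [20,-1.5,0,-0.3,0,0,0,20,-1.5,0,0,0,0,0,20,0,0,0,0,0,0,20,0,0,0,0,0,0,20,0,0,0,0,0,0]}}

```text
time: 13.4
tcp_pos: [0.5241, -0.2124, 0.0271]
tcp_rot: [-0.221, -3.115, -0.001]
contact_force: [-15.5, 3.2, 3.4]
grip_width: 0.316
finger_force: 30.0
```

```bash
python3 m.py 6
```

```text
13.4 tcp in jig [-0.0287 -0.0018  0.0271] F jig [-15.78   1.01   3.42] yaw -0.1415
top fence+plate 170 [0.0177 0.0277 0.0661] (array([15.8, 25.5]), array([20.9, 58.8]), 0.0122)
top cup 224 [-0.0759 -0.0009  0.0739] (array([-75.8,  -0.3]), array([39.4, 41.7]), 0.1611)
top block 544 [0.0717 0.0002 0.0603] (array([72.1, -0.1]), array([129.3,  24.7]), -0.0009)
side fence+plate 8 [ 0.0087 -0.0586  0.062 ] (array([  9.7, -58.2]), array([18.8,  3.7]), -1.5504)
side cup 192 [-0.0794 -0.0047  0.0718] (array([-78.2,  -2.8]), array([46.9, 42.2]), -0.3729)
side block 371 [ 0.0678 -0.0074  0.0584] (array([68.3, -4.6]), array([134.7,  26.6]), -0.0017)
```

View pics/side6.png

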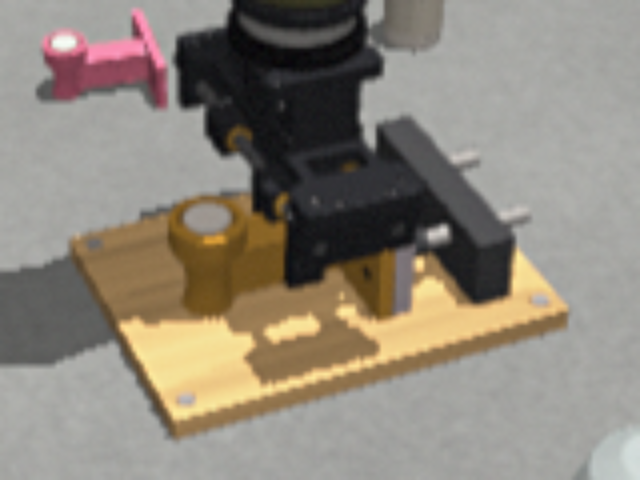

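View pics/top6.png

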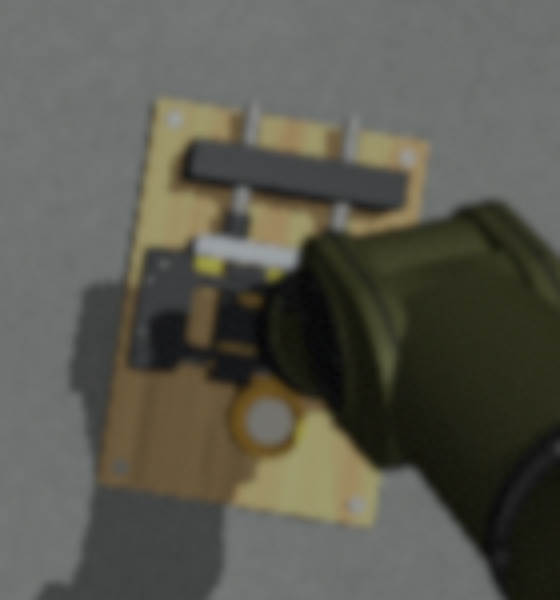

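The plate is flush on the fence, level at both ends and flat on the bed, and the fence is in by about 12 to 14 mm. I'll let it settle, then hand in.

{"method": "step_arm", "body": {"targets": [20,0,0,0,0,0,0,20,0,0,0,0,0,0,20,0,0,0,0,0,0,20,0,0,0,0,0,0,20,0,0,0,0,0,0]}}

```text
time: 14.12
tcp_pos: [0.5241, -0.2124, 0.0271]
tcp_rot: [-0.221, -3.115, -0.001]
contact_force: [-14.6, 3.0, 3.5]
grip_width: 0.315
finger_force: 30.0
```

```bash
python3 -c "
from station import finish_job;print(finish_job())"
```

```text
the job is handed in; nothing more can be done
None
```

I handed the job in with the brass lamp arm gripped, standing flat on the jig bed and square against the fence, which is in by an estimated 12–14 mm (about 8–10 N from its springs); the hand-in gave no verdict.

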